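# Pull the sprung clip off a radio dial spindle with a hooked pick

### The arm

A 6-joint arm with a two-finger parallel gripper is mounted at the origin on the work surface. World frame = base frame: x ahead of the robot, y to its left, z up, the work surface at z = 0. Lengths are in m, angles in rad, forces in N, time in s.
With the tool pointing down it reaches from about 0.35 to 0.85 m from the base axis. Payload 8.1 kg.
Tool frame: the origin (TCP) lies between the finger pads; the fingertips stand 11 mm ahead of it and the grasp point (between the pads) lies 8 mm behind it; y points along the fingers, x is the direction in which the jaws open and shut, and the axes are right-handed (so a half turn about y gives the same grasp; the last joint's range is limited). The gripper opens to 93 mm and grips with 3 to 60 N. Pads are 15 mm wide; open, the fingers measure 128 mm over their backs; the gripper's body (75 mm by 188 mm) begins 65 mm behind the grasp point.
Start: joints at [-1.431, 0.13, 1.488, -0, 1.523, -0.085], TCP at [0.134, -0.585, 0.23] pointing down, gripper open.
Joint ranges: [-2.96, 2.96], [-0.89, 2.26], [0.02, 2.5], [-1.34, 4.48], [0, 2.73], [-2.66, 2.66]. Speed limits (rad/s): [2.39, 2.39, 2.79, 3.14, 3.14, 3.14].

### API

Orientations are given as a rotation vector (axis times angle).
In Python, from plant import readout, optics, robot gives the robot as it stands.
- The arm moves only by the shell command python3 -m creep 'ROWS' [FORCE]. ROWS is JSON, a list that holds one entry, the list of rows, each a list of 7 numbers: the closure, from 0 (fully open) to 1 (shut), then the shift along the tool's x, y, z in cm, then the turn, a rotation vector about the tool's x, y, z in degrees. In form: [[[grip, x, y, z, wx, wy, wz], ...]]. A call has exactly 8 rows; each row shifts and turns the pose as measured when the row begins, along the tool's axes as they then stand; what a row does not reach is not made up. A row lasts 1/10 s, in which the tool goes at most 50 mm and 8.59 degrees, less where a joint would pass 70% of its speed; a pose out of reach is approached as far as the arm can. A call is refused whole if a number of a shift passes 5 or a number of a turn 8.59, either way. A call with a gripper value outside its range is refused whole. The fingers move at their own pace and stop on an object; FORCE is the grip in N (left out, the last holds). Time passes only in rows, so rows that do not move let the fingers close, or fill a call up. It gives the time, the measured TCP pose, the force and the opening at its end, in the units of the state.
- readout.read_state(): the state, without advancing time (a new reading comes with each control period).
- optics.read_camera(name): name is "scene" or "top" or "wrist"; returns a dict with "frame" (480x640x3 uint8, red, green, blue), "depth" (480x640 float32, m along the optical axis (not along the pixel's ray), 0 where there is no reading), "intrinsics" (3x3 intrinsics, pixels), "dist_coeffs" ([k1, k2, p1, p2, k3] as OpenCV has them; the pictures are not rectified), "R" (3x3) and "t" (3): a world point X has camera coordinates R X + t. Camera axes: x right, y down, z forward; pixel columns grow to the right and rows downward; lengths in m; the calibration is good to about 2 mm. A picture is of the moment at which its call begins.
- robot.close_job(): hands the job in, once; it reports no verdict.
The state is a dict: "t": time; "q": joint angles; "dq": joint speeds; "joint_torque": joint torques, N m; "tool_pos": TCP position; "orientation": TCP orientation; "force": force on the tool from outside, world axes, zero at the start; "wrist_torque": the same for the moment, N m; "opening": finger opening in m.
Only numpy, scipy, OpenCV 4.12 (cv2) and the standard library are available. Lean on these libraries where they do the work, as an engineer would, in place of code of your own. Each camera call takes 0.05 s, during which the arm holds its last target. There are 200 camera calls.

### The job

Take the hooked pick from its cradle and with its hook gently pull the sprung retaining clip out of the groove of the radio's dial spindle, so that the dial could come off. Press and pull no harder than is needed and touch the clip and the radio with nothing but the pick. Leave the clip lying flat on the dial, clear of the spindle, and lay the pick back in its cradle the way it lay, without disturbing the other things on the bench.

Things in the scene. Friction and masses are not known exactly. Their poses are not given: they have to be found in the camera images.
- tuner: Fixed radio tuner: aluminium chassis 40 mm high with an upright spindle and, lying level round it, an amber dial 130 mm across. Origin: on the bench under the spindle. The chassis spans x -75 to +140, y +-75 mm; its -x side faces the robot within 0.4 rad. A can and a valve stand on it beyond x = 85 mm, up to 95 mm above the bench. Push or press on it with less than 8 N
- spindle (a point): Point on the spindle's axis in the plane of the dial's top face, 50 mm above the bench; axes as the tuner's. The spindle has a groove 13 mm in diameter from the dial's face to 4.5 mm above it, and over that a brass head 18 mm in diameter, up to 8.5 mm above the dial's face
- clip: Steel sprung clip, U-shaped, 33 x 29 mm, 3.5 mm thick, 24 g, lying flat on the dial in the groove. Origin: middle of the ring (on the spindle's axis while fitted), at its underside; z up. Its closed end is a straight bridge 29 mm wide, x = -23 to -17 mm; two sprung arms, inner sides 10 mm either side of the x axis, run from it to x = +10 mm, with inward bumps that grip the groove; the mouth opens to +x
- clip_window (a point): Middle of the clip's window, at its underside; axes as the clip's: the gap between brass head and bridge, 8 mm along x, 19 mm along y, open down to the dial. Pulled here along -x with 6 to 16 N (more with more friction; never over 24 N) the clip comes off: the arms spring open, pass the groove after some 6 mm, then the pull falls off; after 20 mm it is clear. It turns in its groove to follow the pull
- pick: Hooked pick, about 70 g. Straight flat-sided black handle 96 mm long (x), 14 mm wide (y), 16 mm high (z); origin at the middle of the handle, x towards the hook. A steel blade 5 mm thick goes on from the handle's end along x, and at x = 108 mm turns straight down (-z): a round hook 4 mm in diameter with a flat tip 32 mm below the handle's axis, give or take (see pick_joint)
- pick_joint (a point): The handle's end, x = 48 mm, where the blade sits on a stiff friction joint about y, left up to 0.16 rad up or down by its last user. This angle is not measured (the blade and hook turn with it): the tip may be up to 10 mm lower or higher, and so 6 mm farther back or 4 mm farther out, than said: feel for it. The joint yields only above some 35 N at the tip
- cradle: Dark wooden cradle, fixed, 92 x 60 mm, in which the pick lies level with its hook at the cradle's +x end. Origin: on the bench under its middle. Two forks 8 mm thick at x = +-34 mm, each a saddle 50 mm above the bench between prongs 19 mm apart, which flare above 62 mm and end 71 mm above the bench; the handle is free to grasp from above between the forks (60 mm)
- seat (a point): Where the middle of the pick's handle lies in the cradle, 58 mm above the bench; axes as the cradle's
- speaker: black loudspeaker lying face up, 110 mm across, 42 mm high, a bystander to be left alone
- valve: loose glass radio valve standing up, 38 mm across, 80 mm high, a bystander to be left alone
- capacitor: card-sleeved capacitor can, 36 mm across, 65 mm high, a bystander to be left alone
- knob: black control knob, 36 mm across, 21 mm high, a bystander to be left alone
- tape: roll of black tape lying flat, 68 mm across, 18 mm high, a bystander to be left alone
- flashlight: black flashlight standing on its head, 34 mm across, 110 mm high, a bystander to be left alone
- screwdriver: screwdriver lying on the bench (origin under its middle, handle to its -x), a bystander to be left alone
- parts_tray: grey divided tray 100 x 75 mm, 22 mm high, fixed bystander; it and the cradle lie on either side of the tuner, either way round
There are look-alikes about, which are no part of the job. Several things have the shape of the pick; the one meant has the colours described above.

How it is judged:
By the outcome, as a careful person would: the job done as asked, in the order asked, and still so for the second after the job is handed in, with the robot touching nothing.
It also fails if it takes over 61 s, if anything falls off the work surface, if the arm or the gripper's body presses on something with over 40 N, if the wrist force passes 120 N, or if a joint passes its speed limit or range.

## Working session

There is one attempt and no reset: what is moved stays moved. The work goes in short steps, Python scripts to look and compute and a shell command to move; the robot and the scene stay as the last step left them, time stands still between calls to the robot, and variables do not carry over. Pictures are saved under pics/ and viewed, about 8 in all and at most 12, crops included, and the job is handed in when it is done.

```bash
ls; mkdir -p pics; cat > h.py <<'E'
import numpy as np, cv2
from plant import readout, optics, robot
from scipy.spatial.transform import Rotation as Ro
def cam(n,save=None):
    c=optics.read_camera(n)
    if save: cv2.imwrite('pics/'+save,c['frame'][:,:,::-1])
    np.savez('last_'+n+'.npz',**c)
    return c
def load(n): return dict(np.load('last_'+n+'.npz'))
def ray(c,uv):
    p=cv2.undistortPoints(np.array(uv,float).reshape(-1,1,2),c['intrinsics'],c['dist_coeffs'])[:,0]
    d=np.c_[p,np.ones(len(p))]@c['R']
    o=-c['R'].T@c['t']
    return o,d
def onplane(c,uv,z):
    o,d=ray(c,uv); return o+d*((z-o[2])/d[:,2])[:,None]
def proj(c,X):
    return cv2.projectPoints(np.array(X,float).reshape(-1,1,3),cv2.Rodrigues(c['R'])[0],c['t'],c['intrinsics'],c['dist_coeffs'])[0][:,0]
def cloud(c):
    vs,us=np.mgrid[0:480,0:640]; uv=np.c_[us.ravel(),vs.ravel()].astype(float)
    o,d=ray(c,uv); X=o+d*c['depth'].reshape(-1,1); return X.reshape(480,640,3)
E
python3 - <<'E'
from h import *
s=readout.read_state(); print(s['t'],s['tool_pos'],s['orientation'],s['opening'])
for n in ('scene','top'):
    c=cam(n,n+'0.png'); print(n,-c['R'].T@c['t'])
E
```

```text
pics
0.0 [ 0.13365561 -0.58434104  0.22858497] [-1.30587271  1.04298304 -1.04065236] 0.09337707732649321
scene [1.13587665 0.65663757 0.73640947]
top [ 0.34599314 -0.00894458  1.17205742]
```

View pics/top0.png

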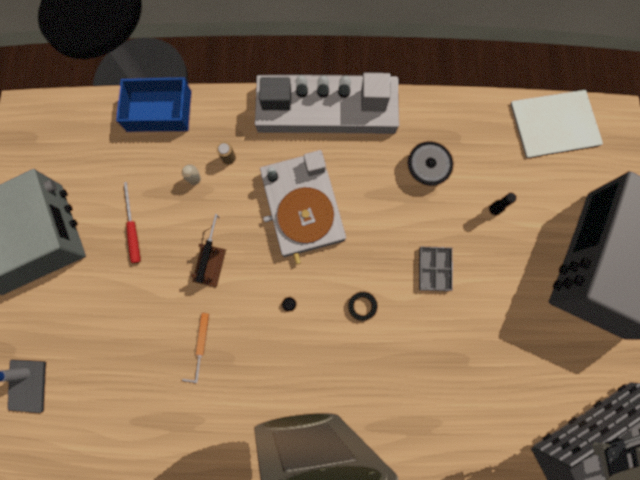

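View pics/scene0.png

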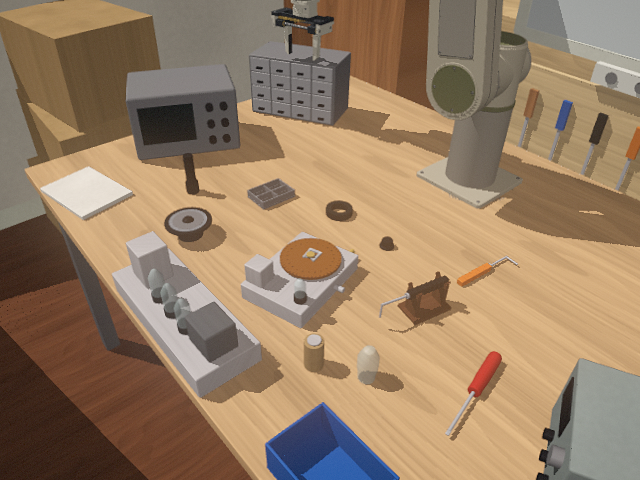

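```bash
python3 - <<'E'
from h import *
s=readout.read_state(); print(Ro.from_rotvec(s['orientation']).as_matrix().round(3))
E
```

```text
[[ 0.223 -0.     0.975]
 [-0.975  0.002  0.223]
 [-0.002 -1.     0.   ]]
```

Top view: black-handled pick in the dark cradle at (208,258), hook toward (215,218); look-alikes: orange pick on the bench (202,345), red screwdriver (132,245), coloured tools on the wall. I choose the black one in the cradle. The dial is at (305,215), with the clip on it around (307,216).

```bash
python3 - <<'E'
from h import *
c=load('top'); im=c['frame'][:,:,::-1]
a=cv2.resize(im[205:300,165:245],None,fx=5,fy=5,interpolation=cv2.INTER_CUBIC)
b=cv2.resize(im[180:250,270:345],None,fx=5,fy=5,interpolation=cv2.INTER_CUBIC)
h=np.zeros((475,775,3),np.uint8); h[:,:400]=a; h[:350,400:]=b; cv2.imwrite('pics/crop1.png',h)
X=cloud(c); hsv=cv2.cvtColor(im,cv2.COLOR_BGR2HSV)
print(hsv[215,285],X[215,285],X[258,207],X[258,220])
# dial
roi=np.zeros((480,640),bool); roi[150:260,255:350]=1
m=(hsv[...,1]>150)&(hsv[...,0]<20)&roi&(abs(X[...,2]-.05)<.015)
m=m.astype(np.uint8)
cs,_=cv2.findContours(m,0,1); k=max(cs,key=cv2.contourArea); P=onplane(c,cv2.convexHull(k)[:,0],.05)
print('dial',cv2.minEnclosingCircle(P[:,:2].astype(np.float32)),cv2.fitEllipse((P[:,:2]*1000).astype(np.float32)))
# chassis: white-ish z .03-.045
# handle points: z>.06 in cradle area
r2=np.zeros((480,640),bool); r2[235:295,185:235]=1
mm=r2&(hsv[...,2]<60); print(mm.sum())
Q=X[mm]; print(np.percentile(Q[:,2],[5,50,95])); 
mm=(mm&(X[...,2]>.05)).astype(np.uint8); ys,xs=np.nonzero(mm)
P=onplane(c,np.c_[xs,ys],.066)[:,:2].astype(np.float32); print('handle',cv2.minAreaRect(P*1000))
E
```

```text
[ 13 174 139] [0.60353409 0.07187712 0.04509656] [0.49996511 0.2402887  0.06920032] [0.50864239 0.22331404 0.00933422]
dial ((0.6037609577178955, 0.025510791689157486), 0.06252029538154602) ((604.0668334960938, 26.08440589904785), (122.60677337646484, 124.47086334228516), 74.372314453125)
462
[0.00720611 0.06403611 0.06887821]
handle ((491.75213623046875, 245.0542449951172), (29.563196182250977, 93.24911499023438), 77.31996154785156)
```

View pics/crop1.png

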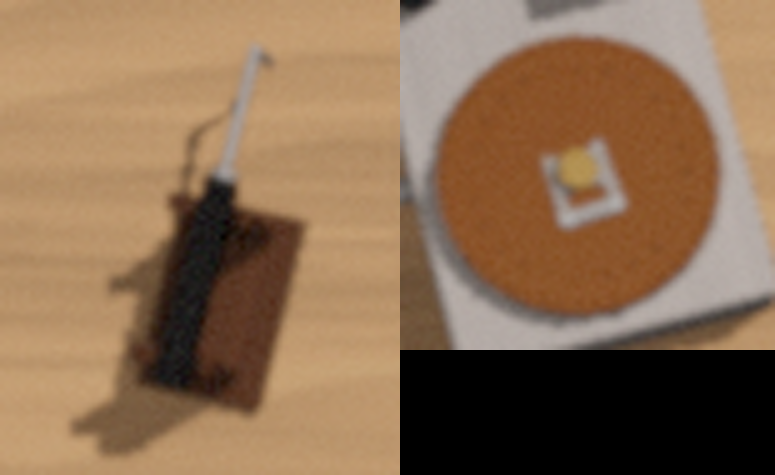

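Crop: black handle runs from crop (222,182) [front] to (173,385) [rear]; the blade ends at (260,50). Clip: bridge at (595,217), brass head (577,170), so the mouth faces away from the robot.

```bash
python3 - <<'E'
from h import *
c=load('top')
L=lambda x,y:(165+x/5-.4,205+y/5-.4)
R=lambda x,y:(270+(x-400)/5-.4,180+y/5-.4)
H=onplane(c,[L(222,182),L(173,385)],.066); print(H, np.linalg.norm(H[0]-H[1]), 'mid',H.mean(0),'yaw',np.degrees(np.arctan2(*(H[0]-H[1])[[1,0]])))
print('hook top',onplane(c,[L(260,48)],.06))
C=onplane(c,[R(565,228),R(625,208),R(547,155),R(600,140)],.0535);print(C)
print('head',onplane(c,[R(577,168)],.0585))
B=C[:2].mean(0);F=C[2:].mean(0);print('clip yaw',np.degrees(np.arctan2(*(F-B)[[1,0]])),np.linalg.norm(C[0]-C[1]),np.linalg.norm(F-B))
s=readout.read_state();w=cam('wrist');T=Ro.from_rotvec(s['orientation']).as_matrix()
cc=-w['R'].T@w['t'];print('cam in tool',T.T@(cc-s['tool_pos']),'\n',(w['R']@T).round(3),w['intrinsics'][0,0])
E
```

```text
[[0.53853503 0.23824422 0.066     ]
 [0.44795988 0.25611366 0.066     ]] 0.09232103763308978 mid [0.49324746 0.24717894 0.066     ] yaw -11.160476505574588
hook top [[0.60094344 0.22516066 0.06      ]]
[[0.57849688 0.03128623 0.0535    ]
 [0.5878973  0.00448122 0.0535    ]
 [0.6120313  0.03990419 0.0535    ]
 [0.6191793  0.01609645 0.0535    ]]
head [[0.60496867 0.0261347  0.0585    ]]
clip yaw 17.336359904155817 0.028405573417945418 0.033950515558990285
cam in tool [-0.00028393 -0.15418741  0.07478848] 
 [[ 1.    -0.    -0.   ]
 [-0.    -0.272 -0.962]
 [ 0.     0.962 -0.272]] 418.10127215448176
```

```bash
cat >> h.py <<'E'
def go(p,yaw,dy=0):
    "delta in tool axes (cm) to TCP p, and turn about tool y (deg) so that tool z has world yaw (deg)"
    s=readout.read_state();T=Ro.from_rotvec(s['orientation']).as_matrix()
    cur=np.degrees(np.arctan2(T[1,2],T[0,2])); 
    print('t %.2f pos'%s['t'],s['tool_pos'].round(4),'yaw %.2f'%cur,'tilt(deg)',np.degrees(T[:2,1]).round(2),'F',s['force'].round(2),'open %.4f'%s['opening'])
    Tg=Ro.from_euler('z',yaw-cur,degrees=True).as_matrix()@T
    print('delta cm (tool axes now)',(T.T@(np.array(p)-s['tool_pos'])*100).round(2),'; after turn',(Tg.T@(np.array(p)-s['tool_pos'])*100).round(2),'turn wy',round(cur-yaw,2))
E
python3 -m creep '[[[0,-3.1,0,3.9,0,0,0],[0,-3.1,0,3.9,0,0,0],[0,-3.1,0,3.9,0,0,0],[0,-3.1,0,3.9,0,0,0],[0,-3.1,0,3.9,0,0,0],[0,-3.1,0,3.9,0,0,0],[0,-3.1,0,3.9,0,0,0],[0,-3.1,0,3.9,0,0,0]]]' 10
python3 -c "
from h import *
go([.493,.247,.20],-11.2)"
```

```text
t: 0.95
tool_pos: [0.3808, -0.272, 0.2252]
orientation: [-1.3, 1.054, -1.045]
force: [1.0, 0.5, 0.6]
opening: 0.0931
t 0.95 pos [ 0.3808 -0.272   0.2252] yaw 12.25 tilt(deg) [-0.13  0.33] F [1.   0.51 0.6 ] open 0.0931
delta cm (tool axes now) [-48.32   2.79  21.97] ; after turn [-53.07   2.84   0.92] turn wy 23.45
```

```bash
python3 -m creep '[[[0,-4.5,0,2.0,0,8,0],[0,-4.7,0,1,0,8,0],[0,-4.9,0,0,0,8,0],[0,-5,0,0,0,0,0],[0,-5,0,0,0,0,0],[0,-5,0,0,0,0,0],[0,-5,0,0,0,0,0],[0,-5,0,0,0,0,0]]]'
python3 -c "
from h import *
go([.493,.247,.20],-11.2)"
```

```text
t: 1.75
tool_pos: [0.4419, 0.1093, 0.2267]
orientation: [-1.113, 1.346, -1.337]
force: [0.7, -0.7, 0.8]
opening: 0.0929
t 1.75 pos [0.4419 0.1093 0.2267] yaw -10.44 tilt(deg) [-0.02  0.36] F [ 0.73 -0.75  0.79] open 0.0929
delta cm (tool axes now) [-14.45   2.76   2.53] ; after turn [-14.49   2.76   2.34] turn wy 0.76
```

```bash
python3 -m creep '[[[0,-4,0.7,0.6,0,0.8,0],[0,-4,0.7,0.6,0,0,0],[0,-4,0.7,0.6,0,0,0],[0,-2.5,0.7,0.6,0,0,0],[0,-0.8,0.1,0,0,0,0],[0,0,0,0,0,0,0],[0,0,0,0,0,0,0],[0,0,0,0,0,0,0]]]'
python3 -c "
from h import *
c=cam('wrist','w1.png')
go([.493,.247,.20],-11.2)"
```

```text
t: 2.55
tool_pos: [0.4934, 0.2659, 0.1966]
orientation: [-1.112, 1.351, -1.342]
force: [0.0, 0.5, 0.3]
opening: 0.0927
t 2.60 pos [0.4935 0.2657 0.1967] yaw -10.85 tilt(deg) [-0.09  0.31] F [ 0.64 -0.62 -0.26] open 0.0929
delta cm (tool axes now) [ 1.85 -0.34  0.3 ] ; after turn [ 1.85 -0.34  0.31] turn wy 0.35
```

View pics/w1.png

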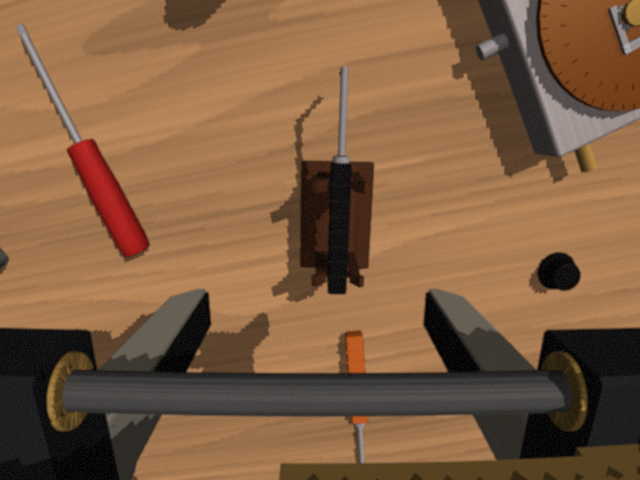

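The wrist view shows the black handle from (342,160) to (337,292) and the blade's end at about (345,68).

```bash
python3 - <<'E'
from h import *
c=load('wrist');X=cloud(c);im=c['frame'][:,:,::-1];hsv=cv2.cvtColor(im,cv2.COLOR_BGR2HSV)
H=onplane(c,[(342,162),(337,293)],.066); print(H,np.linalg.norm(H[0]-H[1]),H.mean(0),np.degrees(np.arctan2(*(H[0]-H[1])[[1,0]])))
for v in range(60,300,8):
    r=X[v,325:360,2]; i=np.nonzero(r>.035)[0]
    if len(i): print(v,i.min()+325,i.max()+325,X[v,(i.min()+i.max())//2+325].round(4), hsv[v,(i.min()+i.max())//2+325])
E
```

```text
[[0.54101963 0.24005741 0.066     ]
 [0.44852392 0.25994332 0.066     ]] 0.09460922383181573 [0.49477177 0.25000037 0.066     ] -12.133490134104708
68 341 348 [0.6    0.2281 0.0619] [176  13 133]
76 341 347 [0.5951 0.229  0.0623] [ 10  11 139]
84 340 347 [0.5903 0.2305 0.0629] [  0  15 134]
92 340 349 [0.5853 0.2306 0.0616] [  0  11 143]
100 329 346 [ 0.5842  0.2329 -0.0011] [ 14 128 183]
108 339 346 [0.5756 0.2337 0.0606] [  5  12 127]
116 339 346 [0.5705 0.2346 0.0612] [ 11  16 130]
124 339 345 [0.5654 0.2355 0.0608] [ 13  13 136]
132 338 345 [0.5604 0.237  0.0604] [ 13  14 126]
140 338 345 [0.5552 0.238  0.0608] [  0  12 129]
148 338 344 [0.5499 0.2388 0.0596] [  4  15 138]
156 332 349 [0.5448 0.2405 0.0605] [ 6 14 93]
164 331 350 [0.5399 0.2416 0.0651] [168  34  37]
172 330 350 [0.5348 0.2426 0.0668] [158  54  19]
180 325 359 [0.529  0.2421 0.0648] [ 0 44 23]
188 325 359 [0.5236 0.2431 0.0651] [160  38  20]
196 329 349 [0.5185 0.246  0.0646] [ 0 16 16]
204 329 349 [0.513  0.247  0.0648] [150  49  21]
212 329 349 [0.5076 0.248  0.0653] [ 0 30 17]
220 329 348 [0.5021 0.2497 0.0654] [150  35  22]
228 328 348 [0.4963 0.2507 0.0647] [15 39 13]
236 328 348 [0.4904 0.2517 0.0641] [158  57  18]
244 328 347 [0.4848 0.2534 0.0643] [175  67  23]
252 328 347 [0.4794 0.2545 0.0659] [50 36 21]
260 328 347 [0.4737 0.2555 0.0665] [11 93 22]
268 325 358 [0.4672 0.2537 0.0664] [105  36  14]
276 325 359 [0.4606 0.2541 0.0651] [25 67 23]
284 327 359 [0.4547 0.2544 0.066 ] [ 83 109  21]
292 328 345 [0.4491 0.2606 0.0651] [120  24  21]
```

```bash
python3 -m creep '[[[0,1.5,0,0.4,0,1.2,0],[0,0,2,0,0,0,0],[0,0,2.5,0,0,0,0],[0,0,2.5,0,0,0,0],[0,0,0.5,0,0,0,0],[0,0,0,0,0,0,0],[0,0,0,0,0,0,0],[0,0,0,0,0,0,0]]]'
python3 -c "
from h import *
go([.4945,.250,.051],-12.1)"
```

```text
t: 3.4
tool_pos: [0.4987, 0.241, 0.1268]
orientation: [-1.084, 1.37, -1.37]
force: [0.6, 0.1, 0.3]
opening: 0.0934
t 3.40 pos [0.4987 0.241  0.1268] yaw -12.83 tilt(deg) [0.49 0.37] F [0.57 0.09 0.28] open 0.0934
delta cm (tool axes now) [-0.72  7.59 -0.66] ; after turn [-0.73  7.59 -0.65] turn wy -0.73
```

```bash
python3 -m creep '[[[0,-0.7,0,-0.6,0,-0.7,0],[0,0,1,0,0,0,0],[0,0,1.5,0,0,0,0],[0,0,1.5,0,0,0,0],[0,0,1,0,0,0,0],[0,0,0.5,0,0,0,0],[0,0,0,0,0,0,0],[0,0,0,0,0,0,0]]]'
python3 -c "
from h import *
go([.4945,.250,.051],-12.1)"
```

```text
t: 4.2
tool_pos: [0.4947, 0.251, 0.0678]
orientation: [-1.09, 1.359, -1.36]
force: [0.4, -0.0, -0.4]
opening: 0.0932
t 4.20 pos [0.4947 0.251  0.0678] yaw -12.01 tilt(deg) [0.54 0.39] F [ 0.41 -0.02 -0.41] open 0.0932
delta cm (tool axes now) [ 0.11  1.68 -0.01] ; after turn [ 0.11  1.68 -0.01] turn wy 0.09
```

```bash
python3 -m creep '[[[0,0.1,0.8,0,0,0,0],[0,0,0.8,0,0,0,0],[0,0,0,0,0,0,0],[0.5,0,0,0,0,0,0],[0.7,0,0,0,0,0,0],[0.8,0,0,0,0,0,0],[0.8,0,0,0,0,0,0],[0.8,0,0,0,0,0,0]]]' 10
python3 -c "
from h import *
go([.4945,.250,.051],-12.1)"
```

```text
t: 5.0
tool_pos: [0.4962, 0.2504, 0.0524]
orientation: [-1.087, 1.358, -1.36]
force: [-0.3, 0.4, 1.0]
opening: 0.0578
t 5.00 pos [0.4962 0.2504 0.0524] yaw -12.03 tilt(deg) [0.72 0.46] F [-0.35  0.43  1.04] open 0.0578
delta cm (tool axes now) [ 0.07  0.13 -0.16] ; after turn [ 0.07  0.13 -0.16] turn wy 0.07
```

```bash
cat >> h.py <<'E'
    d=T.T@np.array([0,0,-1]); w=np.degrees(np.cross([0,1,0],d)); print('level turn wx,wz',w[[0,2]].round(2))
E
python3 -m creep '[[[0.75,0,0.1,-0.1,-0.6,0,-0.6],[0.9,0,0,0,0,0,0],[0.9,0,0,0,0,0,0],[1,0,0,0,0,0,0],[1,0,0,0,0,0,0],[1,0,0,0,0,0,0],[1,0,0,0,0,0,0],[1,0,0,0,0,0,0]]]' 10
python3 -c "
from h import *
go([.4945,.250,.051],-12.1)"
```

```text
t: 5.8
tool_pos: [0.4954, 0.2508, 0.0515]
orientation: [-1.103, 1.362, -1.362]
force: [0.2, -0.2, 0.4]
opening: 0.0138
t 5.80 pos [0.4954 0.2508 0.0515] yaw -12.03 tilt(deg) [-0.03 -0.03] F [ 0.21 -0.2   0.42] open 0.0138
delta cm (tool axes now) [ 0.09  0.05 -0.07] ; after turn [ 0.09  0.05 -0.07] turn wy 0.07
level turn wx,wz [0.02 0.04]
```

```bash
python3 -m creep '[[[1,0,0,0,0,0,0],[1,0,0,0,0,0,0],[1,0,-0.5,0,0,0,0],[1,0,-1.5,0,0,0,0],[1,0,-2,0,0,0,0],[1,0,-2,0,0,0,0],[1,0,-2,0,0,0,0],[1,0,-1.5,0,0,0,0]]]' 50
python3 -c "
from h import *
go([.489,-.010,.14],17.3)"
```

```text
t: 6.6
tool_pos: [0.4934, 0.25, 0.1515]
orientation: [-1.108, 1.364, -1.362]
force: [1.1, 0.4, -0.2]
opening: 0.0134
t 6.60 pos [0.4934 0.25   0.1515] yaw -12.03 tilt(deg) [-0.28 -0.13] F [ 1.07  0.44 -0.23] open 0.0134
delta cm (tool axes now) [25.52  1.21  4.99] ; after turn [24.69  1.26 -8.15] turn wy -29.33
level turn wx,wz [0.25 0.19]
```

```bash
python3 -m creep '[[[1,2,0,0.4,0.2,-5,0.2],[1,3.5,0,0.3,0,-5,0],[1,4,0,0,0,-5,0],[1,4,0,-0.4,0,-5,0],[1,4,0,-0.8,0,-5,0],[1,3.5,0,-1,0,-4.3,0],[1,2,0,-0.8,0,0,0],[1,0,0,0,0,0,0]]]'
python3 -c "
from h import *
go([.489,-.010,.14],17.3)"
```

```text
t: 7.4
tool_pos: [0.4888, 0.0096, 0.1671]
orientation: [-1.332, 0.952, -0.973]
force: [-0.1, 0.4, -0.9]
opening: 0.0132
t 7.40 pos [0.4888 0.0096 0.1671] yaw 18.74 tilt(deg) [1.05 0.21] F [-0.12  0.41 -0.91] open 0.0132
delta cm (tool axes now) [ 1.86  2.7  -0.67] ; after turn [ 1.87  2.7  -0.62] turn wy 1.44
level turn wx,wz [-1.06  0.14]
```

```bash
python3 -m creep '[[[1,1,1.2,-0.4,-1,1.4,0.1],[1,0.8,0.8,-0.2,0,0,0],[1,0,0.5,0,0,0,0],[1,0,0,0,0,0,0],[1,0,0,0,0,0,0],[1,0,0,0,0,0,0],[1,0,0,0,0,0,0],[1,0,0,0,0,0,0]]]'
python3 -c "
from h import *
c=cam('wrist','w2.png')
go([.489,-.010,.14],17.3)"
```

```text
t: 8.2
tool_pos: [0.4892, -0.0072, 0.1409]
orientation: [-1.337, 0.984, -0.982]
force: [-1.3, -0.5, -1.3]
opening: 0.0138
t 8.25 pos [ 0.4893 -0.0073  0.141 ] yaw 17.36 tilt(deg) [0.   0.05] F [-0.33  0.88 -1.26] open 0.0136
delta cm (tool axes now) [ 0.25  0.1  -0.11] ; after turn [ 0.25  0.1  -0.11] turn wy 0.06
level turn wx,wz [-0.02 -0.05]
```

View pics/w2.png

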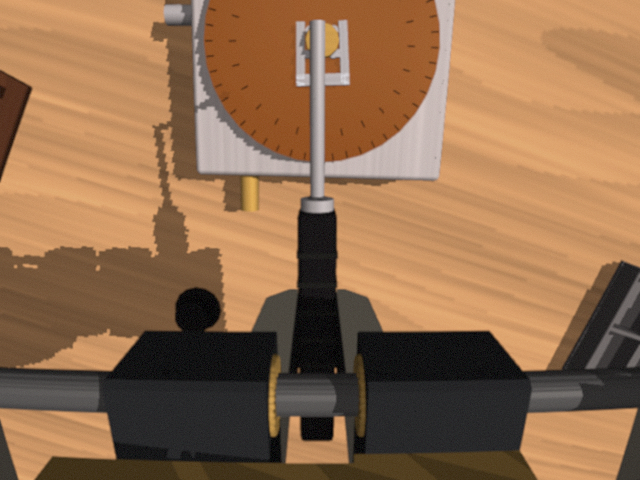

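The wrist view shows the hook's top at (318,22), the brass head at (322,40), and the bridge from (296,80) to (348,79), all roughly in line with the pick.

```bash
python3 - <<'E'
from h import *
c=load('wrist');X=cloud(c);im=c['frame'][:,:,::-1];hsv=cv2.cvtColor(im,cv2.COLOR_BGR2HSV)
s=readout.read_state();T=Ro.from_rotvec(s['orientation']).as_matrix()
tool=lambda P:((P-s['tool_pos'])@T*1000).round(1)
# blade profile
for v in range(20,200,15):
    r=X[v,300:340,2];i=np.nonzero(r>.12)[0]
    if len(i)>2: u=300+i[len(i)//2]; print('blade',v,i.min()+300,i.max()+300,tool(X[v,u]))
# handle top
for v in (220,260,290): print('handle',tool(X[v,318]))
# white clip mask
roi=np.zeros((480,640),bool);roi[10:95,285:360]=1
w=roi&(hsv[...,1]<70)&(hsv[...,2]>120)&(X[...,2]<.08)
ys,xs=np.nonzero(w&(np.mgrid[0:480,0:640][0]>70)); P=onplane(c,np.c_[xs,ys],.0535)
r=cv2.minAreaRect((P[:,:2]*1000).astype(np.float32));print('bridge',r,cv2.boxPoints(r)); print(tool(np.c_[cv2.boxPoints(r)/1000,[.0535]*4]))
g=roi&(hsv[...,1]>90)&(hsv[...,0]>17)&(X[...,2]<.08)
ys,xs=np.nonzero(g);P=onplane(c,np.c_[xs,ys],.0585);print('brass',len(xs),P.min(0),P.max(0),tool(P).min(0),tool(P).max(0))
cv2.imwrite('pics/w2c.png',cv2.resize(im[0:100,270:370],None,fx=6,fy=6,interpolation=cv2.INTER_CUBIC))
# dial via wrist
m=((hsv[...,0]<16)&(hsv[...,1]>150)&(abs(X[...,2]-.05)<.012)).astype(np.uint8)
cs,_=cv2.findContours(m,0,1);k=max(cs,key=cv2.contourArea)[:,0];k=k[k[:,1]>2];P=onplane(c,k,.05)
A=np.c_[2*P[:,:2],np.ones(len(P))];q=np.linalg.lstsq(A,(P[:,:2]**2).sum(1),rcond=None)[0];print('dial',q[:2],np.sqrt(q[2]+q[:2]@q[:2]))
E
```

```text
blade 20 311 322 [ -0.3 -12.3 107.5]
blade 35 309 324 [ -0.3  -9.6 103.6]
blade 50 309 324 [ -0.3 -10.5  98.9]
blade 65 309 324 [ -0.3 -11.2  94.2]
blade 80 309 324 [-0.3 -9.5 89.8]
blade 95 309 324 [-0.3 -8.3 85.2]
blade 110 310 336 [ 0.  -8.9 80.3]
blade 125 310 323 [-0.3 -8.7 75.5]
blade 140 310 323 [ -0.3 -10.2  70.6]
blade 155 310 323 [-0.3 -8.9 65.5]
blade 170 310 323 [-0.3 -8.8 60.4]
blade 185 310 323 [-0.3 -8.8 55.2]
handle [  0.  -13.9  43.9]
handle [  0.  -14.   29.5]
handle [  0.  -13.5  18. ]
bridge ((586.2050170898438, 20.186599731445312), (7.835906982421875, 29.00906753540039), 17.388500213623047) [[578.1315    32.857407]
 [586.8008     5.174041]
 [594.27856    7.515793]
 [585.60925   35.199158]]
[[-11.7  87.5  96.7]
 [ 17.3  87.5  96.7]
 [ 17.3  87.5 104.6]
 [-11.7  87.6 104.6]]
brass 341 [0.59708062 0.01808859 0.0585    ] [0.61253153 0.03470316 0.0585    ] [ -6.   82.5 111.5] [ 10.8  82.6 127.4]
dial [0.59135878 0.02247828] 0.045885677491048896
```

View pics/w2c.png

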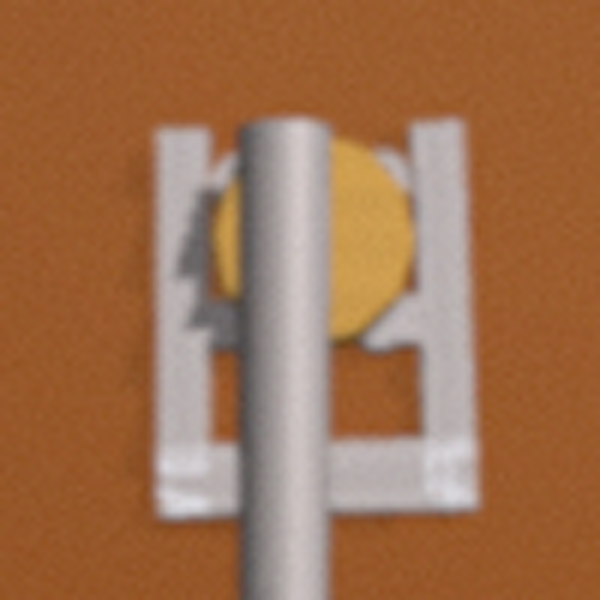

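```bash
python3 - <<'E'
from h import *
c=load('wrist');s=readout.read_state();T=Ro.from_rotvec(s['orientation']).as_matrix()
f=lambda x,y:(270+x/6-.4,y/6-.4)
P=onplane(c,[f(157,518),f(481,508),f(157,128),f(465,119)],.0535);t=((P-s['tool_pos'])@T*1000).round(1);print(t)
print(np.degrees(np.arctan2(t[1,2]-t[0,2],t[1,0]-t[0,0])),np.degrees(np.arctan2(*(t[2:].mean(0)-t[:2].mean(0))[[0,2]])))
E
python3 -m creep '[[[1,0.25,1.2,-0.08,0,0,0],[1,0,1.5,0,0,0,0],[1,0,1.2,0,0,0,0],[1,0,0.7,0,0,0,0],[1,0,0.2,0,0,0,0],[1,0,0,0,0,0,0],[1,0,0,0,0,0,0],[1,0,0,0,0,0,0]]]'
python3 -c "
from h import *
go([.489,-.010,.085],17.3)"
```

```text
[[-11.9  87.5  96.8]
 [ 17.7  87.5  97.7]
 [-11.5  87.6 130. ]
 [ 15.8  87.5 130.8]]
1.741564850697172 -1.296063498017119
t: 9.05
tool_pos: [0.4895, -0.0104, 0.0897]
orientation: [-1.337, 0.983, -0.983]
force: [-0.1, -0.4, -1.0]
opening: 0.0137
t 9.05 pos [ 0.4895 -0.0104  0.0897] yaw 17.37 tilt(deg) [0.04 0.04] F [-0.13 -0.35 -1.04] open 0.0137
delta cm (tool axes now) [-0.05  0.47 -0.03] ; after turn [-0.05  0.47 -0.03] turn wy 0.07
level turn wx,wz [-0.05 -0.02]
```

```bash
python3 - <<'E'
from h import *
c=cam('wrist');b=cam('scene')
s=readout.read_state();T=Ro.from_rotvec(s['orientation']).as_matrix()
u,v=proj(b,[s['tool_pos']+T@[0,.02,.107]])[0];u,v=int(u),int(v);print(u,v)
A=cv2.resize(c['frame'][0:130,260:380,::-1],(400,433),interpolation=cv2.INTER_CUBIC)
B=cv2.resize(b['frame'][v-40:v+27,u-30:u+30,::-1],(388,433),interpolation=cv2.INTER_CUBIC)
cv2.imwrite('pics/c3.png',np.hstack([A,B]))
E
```

```text
313 244
```

View pics/c3.png

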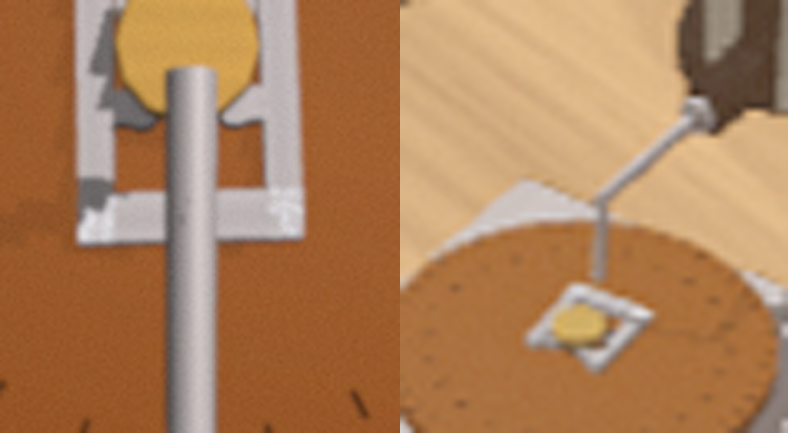

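Left (wrist): the blade's end at (190,68) over the brass head, with the bridge centred at about (190,215), so laterally aligned. Right (scene): hook tip at (598,277), clip bridge from (575,287) to (652,317), head at (580,322).

```bash
python3 - <<'E'
from h import *
s=readout.read_state();T=Ro.from_rotvec(s['orientation']).as_matrix();p=s['tool_pos']
b=load('scene');w=load('wrist')
f=lambda x,y:(283+(x-400)/6.467-.4,204+y/6.463-.4)
g=lambda x,y:(260+x/3.333-.4,y/3.333-.4)
tool=lambda P:((P-p)@T*1000).round(1)
def planex(c,uv,x):
    o,d=ray(c,uv);o=(o-p)@T;d=d@T;return ((o+d*((x-o[0])/d[:,0])[:,None])*1000).round(1)
print('hook tip, top (tool mm)',planex(b,[f(598,278),f(600,205)],-.0003))
print('scene clip',tool(onplane(b,[f(575,285),f(654,316),f(527,344),f(597,374)],.0535)),'head',tool(onplane(b,[f(580,324)],.0585)))
print('wrist clip',tool(onplane(w,[g(77,243),g(303,238)],.0535)),'head L/R/bottom',tool(onplane(w,[g(116,45),g(260,45),g(190,118)],.0585)))
X=cloud(w)
for v in (22,26,30,40,50,60): print(v,tool(X[v,317]))
E
```

```text
hook tip, top (tool mm) [[ -0.3  24.  109.5]
 [ -0.3  -5.4 108.9]]
scene clip [[ 12.3  36.4 103.6]
 [-17.9  36.4 103. ]
 [  8.7  36.5 137.5]
 [-18.1  36.5 137.7]] head [[ -3.3  31.5 124.8]]
wrist clip [[-15.   36.4  97.6]
 [ 14.1  36.4  98.2]] head L/R/bottom [[ -9.4  31.5 120.2]
 [  8.1  31.4 120.1]
 [ -0.4  31.4 111.7]]
22 [ -0.3 -10.3 107.3]
26 [ -0.3 -11.8 105.8]
30 [ -0.3 -10.7 104.8]
40 [ -0.3 -10.3 101.9]
50 [ -0.3 -11.4  98.7]
60 [ -0.3 -10.8  95.7]
```

```bash
python3 -m creep '[[[1,0,0.5,-0.05,0,0,0],[1,0,0.4,0,0,0,0],[1,0,0.2,0,0,0,0],[1,0,0.1,0,0,0,0],[1,0,0,0,0,0,0],[1,0,0,0,0,0,0],[1,0,0,0,0,0,0],[1,0,0,0,0,0,0]]]'
python3 -c "
from h import *
go([.489,-.010,.073],17.3)"
```

```text
t: 9.95
tool_pos: [0.4896, -0.0106, 0.0774]
orientation: [-1.336, 0.981, -0.984]
force: [0.4, -0.6, -0.9]
opening: 0.0136
t 9.95 pos [ 0.4896 -0.0106  0.0774] yaw 17.37 tilt(deg) [0.13 0.03] F [ 0.35 -0.57 -0.91] open 0.0136
delta cm (tool axes now) [-0.08  0.44 -0.04] ; after turn [-0.08  0.44 -0.04] turn wy 0.07
level turn wx,wz [-0.13  0.01]
```

```bash
python3 -m creep '[[[1,0,0,-0.08,0,0,0],[1,0,0.1,0,0,0,0],[1,0,0.1,0,0,0,0],[1,0,0,0,0,0,0],[1,0,0,0,0,0,0],[1,0,0,0,0,0,0],[1,0,0,0,0,0,0],[1,0,0,0,0,0,0]]]'
python3 -c "
from h import *
go([.489,-.010,.073],17.3)"
```

```text
t: 10.75
tool_pos: [0.489, -0.0109, 0.0755]
orientation: [-1.335, 0.981, -0.984]
force: [-0.3, 0.5, -0.9]
opening: 0.0134
t 10.75 pos [ 0.489  -0.0109  0.0755] yaw 17.37 tilt(deg) [0.16 0.02] F [-0.32  0.52 -0.91] open 0.0134
delta cm (tool axes now) [-0.08  0.25  0.03] ; after turn [-0.08  0.25  0.03] turn wy 0.07
level turn wx,wz [-0.16  0.03]
```

```bash
python3 -m creep '[[[1,0,0.1,0,0,0,0],[1,0,0,0,0,0,0],[1,0,0,0,0,0,0],[1,0,0,0,0,0,0],[1,0,0,0,0,0,0],[1,0,0,0,0,0,0],[1,0,0,0,0,0,0],[1,0,0,0,0,0,0]]]'
python3 -m creep '[[[1,0,0.1,0,0,0,0],[1,0,0,0,0,0,0],[1,0,0,0,0,0,0],[1,0,0,0,0,0,0],[1,0,0,0,0,0,0],[1,0,0,0,0,0,0],[1,0,0,0,0,0,0],[1,0,0,0,0,0,0]]]'
```

```text
t: 11.55
tool_pos: [0.489, -0.0109, 0.0744]
orientation: [-1.336, 0.981, -0.984]
force: [-1.2, -0.9, -0.7]
opening: 0.0134
t: 12.35
tool_pos: [0.489, -0.0109, 0.0733]
orientation: [-1.335, 0.981, -0.984]
force: [0.7, -0.3, -1.0]
opening: 0.0137
```

```bash
python3 -m creep '[[[1,0,0.07,0,0,0,0],[1,0,0,0,0,0,0],[1,0,0,0,0,0,0],[1,0,0,0,0,0,0],[1,0,0,0,0,0,0],[1,0,0,0,0,0,0],[1,0,0,0,0,0,0],[1,0,0,0,0,0,0]]]'
```

```text
t: 13.15
tool_pos: [0.489, -0.0109, 0.0725]
orientation: [-1.336, 0.981, -0.984]
force: [0.2, -0.1, -0.0]
opening: 0.0135
```

```bash
python3 - <<'E'
from h import *
c=cam('wrist');b=cam('scene')
s=readout.read_state();T=Ro.from_rotvec(s['orientation']).as_matrix();print(s['tool_pos'],s['force'])
u,v=proj(b,[s['tool_pos']+T@[0,.02,.107]])[0];u,v=int(u),int(v);print(u,v)
A=cv2.resize(c['frame'][0:130,260:380,::-1],(400,433),interpolation=cv2.INTER_CUBIC)
B=cv2.resize(b['frame'][v-30:v+30,u-27:u+27,::-1],(390,433),interpolation=cv2.INTER_CUBIC)
cv2.imwrite('pics/c4.png',np.hstack([A,B]))
E
```

```text
[ 0.4889885  -0.01087118  0.07256069] [ 0.32886162  0.16524833 -0.41018425]
313 250
```

View pics/c4.png

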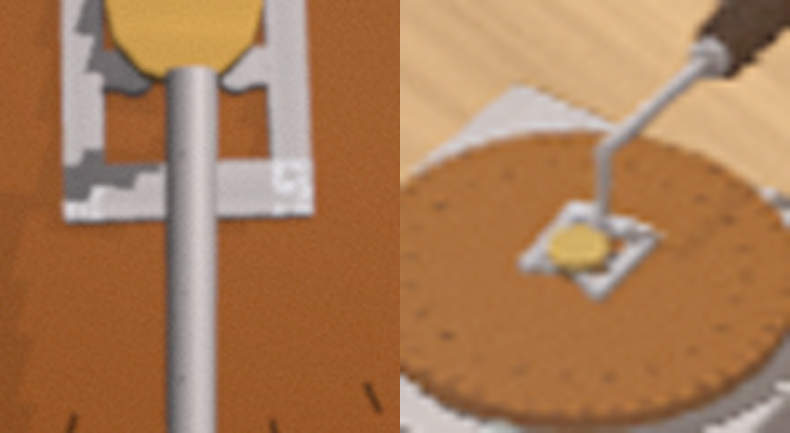

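Left: the bridge is at (190,190) with the blade ending at the head's rim (190,68). Right: the hook tip at (602,228) is inside the window, between head (580,245) and bridge.

```bash
python3 -m creep '[[[1,0,0.06,0,0,0,0],[1,0,0,0,0,0,0],[1,0,0,0,0,0,0],[1,0,0,0,0,0,0],[1,0,0,0,0,0,0],[1,0,0,0,0,0,0],[1,0,0,0,0,0,0],[1,0,0,0,0,0,0]]]'; python3 -c "
from h import *
print(readout.read_state()['wrist_torque'])"
```

```text
t: 14.05
tool_pos: [0.4891, -0.0109, 0.072]
orientation: [-1.335, 0.981, -0.984]
force: [0.9, -1.2, -0.8]
opening: 0.0136
[-0.03900362 -0.04874124  0.00793671]
```

```bash
for i in 1; do python3 -m creep '[[[1,0,0.07,0,0,0,0],[1,0,0,0,0,0,0],[1,0,0,0,0,0,0],[1,0,0,0,0,0,0],[1,0,0,0,0,0,0],[1,0,0,0,0,0,0],[1,0,0,0,0,0,0],[1,0,0,0,0,0,0]]]'; done; python3 -c "
from h import *
print(readout.read_state()['wrist_torque'])"
```

```text
t: 14.85
tool_pos: [0.4893, -0.0109, 0.0716]
orientation: [-1.335, 0.981, -0.985]
force: [0.5, -1.2, 0.1]
opening: 0.0136
[0.0473213  0.04857026 0.03319313]
```

```bash
python3 -m creep '[[[1,0,0.07,0,0,0,0],[1,0,0,0,0,0,0],[1,0,0,0,0,0,0],[1,0,0,0,0,0,0],[1,0,0,0,0,0,0],[1,0,0,0,0,0,0],[1,0,0,0,0,0,0],[1,0,0,0,0,0,0]]]'; python3 -c "
from h import *
print(readout.read_state()['wrist_torque'])"
```

```text
t: 15.65
tool_pos: [0.4894, -0.011, 0.0711]
orientation: [-1.335, 0.98, -0.985]
force: [-2.1, 0.9, 0.1]
opening: 0.0139
[ 0.02375608  0.01095031 -0.03576694]
```

```bash
python3 -c "
from h import *
F=[];M=[]
for i in range(12):
    optics.read_camera('wrist');s=readout.read_state();F.append(s['force']);M.append(s['wrist_torque'])
F=np.array(F);M=np.array(M);print(F.mean(0),F.std(0)/3.5,M.mean(0),M.std(0)/3.5)
go([.489,-.011,.0715],17.3)"
```

```text
[-0.97945824 -0.11678159  1.28011372] [0.14655219 0.17510105 0.15526892] [0.01341987 0.01035711 0.00364274] [0.00791168 0.00971513 0.01260379]
t 16.25 pos [ 0.4895 -0.011   0.0711] yaw 17.38 tilt(deg) [0.22 0.01] F [-0.51  0.11  1.87] open 0.0135
delta cm (tool axes now) [-0.01 -0.04 -0.04] ; after turn [-0.01 -0.04 -0.04] turn wy 0.08
level turn wx,wz [-0.21  0.06]
```

```bash
python3 -m creep '[[[1,0,-0.04,-0.1,0,0,0],[1,0,0,-0.1,0,0,0],[1,0,0,-0.1,0,0,0],[1,0,0,0,0,0,0],[1,0,0,0,0,0,0],[1,0,0,0,0,0,0],[1,0,0,0,0,0,0],[1,0,0,0,0,0,0]]]'; python3 -c "
from h import *
go([.489,-.011,.0715],17.3)"
```

```text
t: 17.05
tool_pos: [0.4877, -0.0116, 0.0718]
orientation: [-1.333, 0.978, -0.986]
force: [1.2, 0.9, -0.7]
opening: 0.0139
t 17.05 pos [ 0.4877 -0.0116  0.0718] yaw 17.38 tilt(deg) [0.39 0.04] F [ 1.15  0.94 -0.67] open 0.0139
delta cm (tool axes now) [-0.02  0.04  0.14] ; after turn [-0.02  0.04  0.14] turn wy 0.08
level turn wx,wz [-0.39  0.08]
```

```bash
python3 -m creep '[[[1,0,0,-0.1,-0.3,0,0],[1,0,0,-0.15,0,0,0],[1,0,0,-0.15,0,0,0],[1,0,0,-0.15,0,0,0],[1,0,0,0,0,0,0],[1,0,0,0,0,0,0],[1,0,0,0,0,0,0],[1,0,0,0,0,0,0]]]'; python3 -c "
from h import *
go([.489,-.011,.0715],17.3)"
```

```text
t: 17.85
tool_pos: [0.4864, -0.0126, 0.0739]
orientation: [-1.332, 0.975, -0.989]
force: [0.7, -0.3, 0.7]
opening: 0.0133
t 17.85 pos [ 0.4864 -0.0126  0.0739] yaw 17.39 tilt(deg) [ 0.56 -0.01] F [ 0.72 -0.34  0.69] open 0.0133
delta cm (tool axes now) [-0.08  0.24  0.29] ; after turn [-0.08  0.24  0.29] turn wy 0.09
level turn wx,wz [-0.53  0.18]
```

```bash
cat > br.py <<'E'
from h import *
def bridge(c):
    hsv=cv2.cvtColor(c['frame'][:,:,::-1].copy(),cv2.COLOR_BGR2HSV)
    out=[]
    for u in (295,302,334,340):
        col=hsv[:140,u,1].astype(int); g=np.nonzero(col[5:]<95)[0]+5
        if len(g): out.append((u,g.max()+.5))
    P=onplane(c,out,.0535); return out,P
def report(c):
    s=readout.read_state();T=Ro.from_rotvec(s['orientation']).as_matrix()
    o,P=bridge(c);print(o,'\nbridge outer edge world',P.mean(0).round(4),'in tool',((P-s['tool_pos'])@T*1000).mean(0).round(1))
    X=cloud(c);q=[]
    for v in range(25,190,3):
        Y=(X[v,313:321]-s['tool_pos'])@T*1000; q.append(np.median(Y,0))
    q=np.array(q);k=q[:,1]<0;print('blade slope up rad',(-np.polyfit(q[k,2],q[k,1],1)).round(3), 'F',s['force'].round(1))
E
python3 -c "
from br import *
c=load('wrist');print(bridge(c)[1].mean(0))
c=cam('wrist');report(c)
b=cam('scene','s5.png')
"
```

```text
[0.58269238 0.0183543  0.0535    ]
[(295, np.float64(60.5)), (302, np.float64(59.5)), (334, np.float64(59.5)), (340, np.float64(59.5))] 
bridge outer edge world [0.5827 0.0174 0.0535] in tool [1.000e-01 2.140e+01 1.006e+02]
blade slope up rad [0.06  5.454] F [-0.5 -0.2  1.6]
```

```bash
python3 -c "
from h import *
b=load('scene');c=load('wrist')
A=cv2.resize(c['frame'][0:100,270:366,::-1],(416,433),interpolation=cv2.INTER_CUBIC)
B=cv2.resize(b['frame'][225:275,290:334,::-1],(381,433),interpolation=cv2.INTER_CUBIC)
cv2.imwrite('pics/c5.png',np.hstack([A,B]))"
```

```text
(no output)
```

View pics/c5.png

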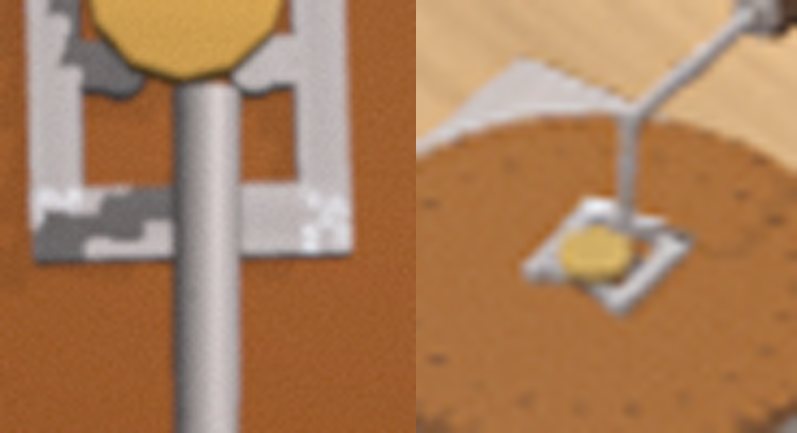

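The hook's tip ends over the bridge rather than below its inner edge, so it has ridden up. I'll lift, pitch the nose down to make the hook upright or slightly undercut, and re-enter.

```bash
python3 -m creep '[[[1,0,-0.5,0,0,0,0],[1,0,-1,0,0,0,0],[1,0,-1,0,0,0,0],[1,0,0,0,-2.5,0,0.2],[1,0,0,0,-3.5,0,0],[1,0,0,0,0,0,0],[1,0,0,0,0,0,0],[1,0,0,0,0,0,0]]]' 60; python3 -c "
from br import *
c=cam('wrist');report(c);go([.489,-.011,.09],17.3)
b=cam('scene')"
```

```text
t: 18.75
tool_pos: [0.4861, -0.0127, 0.104]
orientation: [-1.416, 1.041, -0.946]
force: [0.4, 0.3, -0.5]
opening: 0.0132
[(295, np.float64(54.5)), (302, np.float64(54.5)), (334, np.float64(53.5)), (340, np.float64(54.5))] 
bridge outer edge world [0.5831 0.0175 0.0535] in tool [1.00e-01 4.06e+01 1.06e+02]
blade slope up rad [0.05  5.529] F [ 0.3  0.7 -0.8]
t 18.80 pos [ 0.4861 -0.0127  0.104 ] yaw 17.38 tilt(deg) [-5.23 -1.63] F [ 0.28  0.66 -0.8 ] open 0.0134
delta cm (tool axes now) [-0.08  1.36  0.46] ; after turn [-0.08  1.36  0.46] turn wy 0.08
level turn wx,wz [ 5.47 -0.01]
```

```bash
cat >> br.py <<'E'
def tip():
    s=readout.read_state();T=Ro.from_rotvec(s['orientation']).as_matrix()
    P=s['tool_pos']+T@[-.0003,.0222,.1085]
    u=np.array([.954,.299,0]);r=np.array([.298,-.954,0])
    D=P-[.5829,.0177,0]
    print('t %.2f tip z %.4f ahead of bridge outer edge %.1f mm'%(s['t'],P[2],D@u*1000),'TCP',s['tool_pos'].round(4),'F',s['force'].round(1),'M',s['wrist_torque'].round(2),'wx level',round(np.degrees(np.arcsin(T[2,2])),2))
    # down and back in tool axes
    print('world down 1cm ->',(T.T@[0,0,-1]).round(3),'back 1cm ->',(T.T@-u).round(3),'right',(T.T@r).round(3))
E
python3 -c "
from br import *
tip()"
```

```text
t 18.85 tip z 0.0714 ahead of bridge outer edge 4.2 mm TCP [ 0.4859 -0.0128  0.1039] F [-0.1  0.3 -1.4] M [-0.01 -0.04  0.01] wx level -5.5
world down 1cm -> [0.    0.995 0.096] back 1cm -> [ 0.001  0.096 -0.995] right [ 0.999 -0.    -0.   ]
```

```bash
python3 -m creep '[[[1,-0.12,-0.05,0.58,0,0,0],[1,0,0,0,0,0,0],[1,0,0.5,0.05,0,0,0],[1,0,0.5,0.05,0,0,0],[1,0,0.1,0.01,0,0,0],[1,0,0,0,0,0,0],[1,0,0,0,0,0,0],[1,0,0,0,0,0,0]]]'; python3 -c "
from br import *
tip()
c=cam('wrist');report(c)"
```

```text
t: 19.65
tool_pos: [0.4905, -0.0097, 0.0911]
orientation: [-1.416, 1.042, -0.945]
force: [-0.2, 1.2, -0.6]
opening: 0.0139
t 19.65 tip z 0.0586 ahead of bridge outer edge 9.5 mm TCP [ 0.4905 -0.0097  0.0911] F [-0.2  1.2 -0.6] M [ 0.03 -0.06  0.02] wx level -5.51
world down 1cm -> [0.001 0.995 0.096] back 1cm -> [ 0.001  0.096 -0.995] right [ 0.999 -0.001 -0.   ]
[(295, np.float64(66.5)), (302, np.float64(65.5)), (334, np.float64(64.5)), (340, np.float64(64.5))] 
bridge outer edge world [0.5826 0.019  0.0535] in tool [ 0.1 28.2 99.6]
blade slope up rad [0.052 5.451] F [-0.9  0.2 -1.2]
```

```bash
python3 -m creep '[[[1,0,0.2,0.08,0,0,0],[1,0,0.2,0.02,0,0,0],[1,0,0.1,0.01,0,0,0],[1,0,0,0,0,0,0],[1,0,0.1,0.01,0,0,0],[1,0,0.1,0.01,0,0,0],[1,0,0,0,0,0,0],[1,0,0,0,0,0,0]]]'; python3 -c "
from br import *
tip()"
```

```text
t: 20.5
tool_pos: [0.4914, -0.0096, 0.0838]
orientation: [-1.416, 1.042, -0.946]
force: [-0.1, 0.3, -0.9]
opening: 0.0134
t 20.50 tip z 0.0513 ahead of bridge outer edge 10.5 mm TCP [ 0.4914 -0.0096  0.0838] F [-0.1  0.3 -0.9] M [ 0.03 -0.06  0.04] wx level -5.48
world down 1cm -> [0.001 0.995 0.095] back 1cm -> [ 0.001  0.095 -0.995] right [ 0.999 -0.001  0.   ]
```

```bash
python3 -m creep '[[[1,0,0.05,0,0,0,0],[1,0,0,0,0,0,0],[1,0,0.05,0,0,0,0],[1,0,0,0,0,0,0],[1,0,0.05,0,0,0,0],[1,0,0,0,0,0,0],[1,0,0,0,0,0,0],[1,0,0,0,0,0,0]]]'; python3 -c "
from br import *
tip()"
```

```text
t: 21.3
tool_pos: [0.4915, -0.0096, 0.0825]
orientation: [-1.416, 1.041, -0.946]
force: [-1.1, -0.2, 0.3]
opening: 0.0133
t 21.30 tip z 0.0501 ahead of bridge outer edge 10.5 mm TCP [ 0.4915 -0.0096  0.0825] F [-1.1 -0.2  0.3] M [ 0.02  0.03 -0.  ] wx level -5.45
world down 1cm -> [0.    0.995 0.095] back 1cm -> [ 0.001  0.095 -0.995] right [ 0.999 -0.     0.   ]
```

```bash
python3 -m creep '[[[1,0,-0.02,0,0,0,0],[1,0,0.01,-0.1,0,0,0],[1,0,0.01,-0.1,0,0,0],[1,0,0.01,-0.1,0,0,0],[1,0,0.01,-0.1,0,0,0],[1,0,0.01,-0.1,0,0,0],[1,0,0.01,-0.1,0,0,0],[1,0,0.01,-0.1,0,0,0]]]'; python3 -c "
from br import *
tip()"
```

```text
t: 22.1
tool_pos: [0.4891, -0.0107, 0.0842]
orientation: [-1.407, 1.033, -0.952]
force: [7.0, 2.0, -5.1]
opening: 0.0132
t 22.10 tip z 0.0530 ahead of bridge outer edge 8.3 mm TCP [ 0.4891 -0.0107  0.0842] F [ 7.   2.  -5.1] M [ 0.47 -1.16  0.04] wx level -4.81
world down 1cm -> [-0.001  0.996  0.084] back 1cm -> [ 0.001  0.084 -0.996] right [ 0.999  0.001 -0.   ]
```

```bash
python3 -m creep '[[[1,0,0.08,0,-0.3,0,0],[1,0,0.08,0,-0.3,0,0],[1,0,0.05,-0.03,-0.2,0,0],[1,0,0.05,-0.05,-0.2,0,0],[1,0,0.05,-0.08,-0.2,0,0],[1,0,0.05,-0.08,-0.2,0,0],[1,0,0.05,-0.08,-0.2,0,0],[1,0,0.05,-0.08,-0.2,0,0]]]'; python3 -c "
from br import *
tip()"
```

```text
t: 22.9
tool_pos: [0.4895, -0.0111, 0.0825]
orientation: [-1.427, 1.046, -0.944]
force: [4.6, 2.2, -0.6]
opening: 0.0133
t 22.90 tip z 0.0489 ahead of bridge outer edge 7.7 mm TCP [ 0.4895 -0.0111  0.0825] F [ 4.6  2.2 -0.6] M [ 0.58 -1.21  0.11] wx level -6.1
world down 1cm -> [-0.003  0.994  0.106] back 1cm -> [ 0.     0.106 -0.994] right [ 0.999  0.003 -0.001]
```

```bash
python3 -m creep '[[[1,0,0.04,-0.12,-0.1,0,0],[1,0,0.04,-0.12,-0.1,0,0],[1,0,0.04,-0.12,-0.1,0,0],[1,0,0.04,-0.13,-0.1,0,0],[1,0,0.04,-0.13,-0.1,0,0],[1,0,0.04,-0.13,-0.1,0,0],[1,0,0.04,-0.13,-0.1,0,0],[1,0,0.04,-0.13,-0.1,0,0]]]'; python3 -c "
from br import *
tip();report(cam('wrist'))"
```

```text
t: 23.7
tool_pos: [0.4893, -0.0117, 0.0845]
orientation: [-1.424, 1.039, -0.947]
force: [8.0, 3.4, -2.9]
opening: 0.0136
t 23.70 tip z 0.0516 ahead of bridge outer edge 7.6 mm TCP [ 0.4893 -0.0117  0.0845] F [ 8.   3.4 -2.9] M [ 0.68 -1.46  0.09] wx level -5.69
world down 1cm -> [-0.005  0.995  0.099] back 1cm -> [-0.001  0.099 -0.995] right [ 0.999  0.006 -0.002]
[(295, np.float64(61.5)), (302, np.float64(60.5)), (334, np.float64(59.5)), (340, np.float64(59.5))] 
bridge outer edge world [0.5828 0.0175 0.0535] in tool [1.000e-01 2.120e+01 1.006e+02]
blade slope up rad [0.061 5.067] F [ 7.6  3.8 -2.2]
```

```bash
python3 -m creep '[[[1,0,0.18,-0.08,-0.4,0,0],[1,0,0.14,-0.1,-0.3,0,0],[1,0,0.1,-0.15,-0.25,0,0],[1,0,0.09,-0.17,-0.2,0,0],[1,0,0.09,-0.17,-0.2,0,0],[1,0,0.09,-0.18,-0.2,0,0],[1,0,0.09,-0.18,-0.2,0,0],[1,0,0.09,-0.18,-0.2,0,0]]]'; python3 -c "
from br import *
tip();report(cam('wrist'))"
```

```text
t: 24.55
tool_pos: [0.489, -0.0128, 0.0829]
orientation: [-1.433, 1.04, -0.946]
force: [9.5, 4.5, -0.6]
opening: 0.0135
t 24.55 tip z 0.0492 ahead of bridge outer edge 6.8 mm TCP [ 0.489  -0.0128  0.0829] F [ 9.5  4.5 -0.6] M [ 0.81 -1.7   0.07] wx level -6.15
world down 1cm -> [-0.009  0.994  0.107] back 1cm -> [-0.003  0.107 -0.994] right [ 0.999  0.01  -0.003]
[(295, np.float64(60.5)), (302, np.float64(60.5)), (334, np.float64(58.5)), (340, np.float64(58.5))] 
bridge outer edge world [0.5824 0.0164 0.0535] in tool [1.000e-01 1.880e+01 1.005e+02]
blade slope up rad [0.062 5.633] F [ 8.9  3.9 -1.2]
```

```bash
python3 -m creep '[[[1,0,0.09,-0.2,-0.2,0,0.1],[1,0,0.09,-0.2,-0.2,0,0.1],[1,0,0.1,-0.21,-0.2,0,0.1],[1,0,0.1,-0.21,-0.22,0,0.1],[1,0,0.1,-0.22,-0.22,0,0],[1,0,0.1,-0.22,-0.22,0,0],[1,0,0.1,-0.22,-0.22,0,0],[1,0,0.1,-0.22,-0.22,0,0]]]'; python3 -c "
from br import *
tip();report(cam('wrist'))"
```

```text
t: 25.4
tool_pos: [0.4813, -0.0162, 0.0823]
orientation: [-1.439, 1.048, -0.939]
force: [3.3, 0.8, 4.4]
opening: 0.0135
t 25.40 tip z 0.0475 ahead of bridge outer edge -1.9 mm TCP [ 0.4813 -0.0162  0.0823] F [3.3 0.8 4.4] M [ 0.31 -0.9   0.03] wx level -6.72
world down 1cm -> [-0.006  0.993  0.117] back 1cm -> [-0.004  0.117 -0.993] right [ 0.999  0.006 -0.004]
[(295, np.float64(63.5)), (302, np.float64(62.5)), (334, np.float64(59.5)), (340, np.float64(139.5))] 
bridge outer edge world [0.5665 0.0105 0.0535] in tool [ 0.1 17.9 92.5]
blade slope up rad [0.078 5.432] F [1.5 1.2 3. ]
```

```bash
python3 -m creep '[[[1,0,-0.06,-0.1,0,0,0],[1,0,0.02,-0.2,0,0,0],[1,0,0.02,-0.2,0,0,0],[1,0,0.03,-0.2,-0.03,0,0],[1,0,0.03,-0.2,-0.03,0,0],[1,0,0.03,-0.2,-0.03,0,0],[1,0,0.03,-0.2,-0.03,0,0],[1,0,0.03,-0.2,-0.03,0,0]]]'; python3 -c "
from br import *
tip();report(cam('wrist'))"
```

```text
t: 26.25
tool_pos: [0.4651, -0.0218, 0.083]
orientation: [-1.443, 1.05, -0.937]
force: [1.8, -0.4, 2.9]
opening: 0.0135
t 26.25 tip z 0.0478 ahead of bridge outer edge -19.2 mm TCP [ 0.4651 -0.0218  0.083 ] F [ 1.8 -0.4  2.9] M [ 0.2  -0.8   0.03] wx level -6.97
world down 1cm -> [-0.006  0.993  0.121] back 1cm -> [-0.003  0.121 -0.992] right [ 0.999  0.007 -0.004]
[(295, np.float64(121.5)), (302, np.float64(121.5)), (334, np.float64(122.5)), (340, np.float64(122.5))] 
bridge outer edge world [5.356e-01 3.000e-04 5.350e-02] in tool [ 0.1 20.1 77.4]
blade slope up rad [0.073 5.6  ] F [-0.2  0.1  4.1]
```

```bash
python3 -c "
from h import *
c=load('wrist');b=cam('scene')
A=cv2.resize(c['frame'][0:160,240:400,::-1],(433,433),interpolation=cv2.INTER_CUBIC)
B=cv2.resize(b['frame'][220:280,285:335,::-1],(361,433),interpolation=cv2.INTER_CUBIC)
cv2.imwrite('pics/c6.png',np.hstack([A,B]))"
```

```text
(no output)
```

View pics/c6.png

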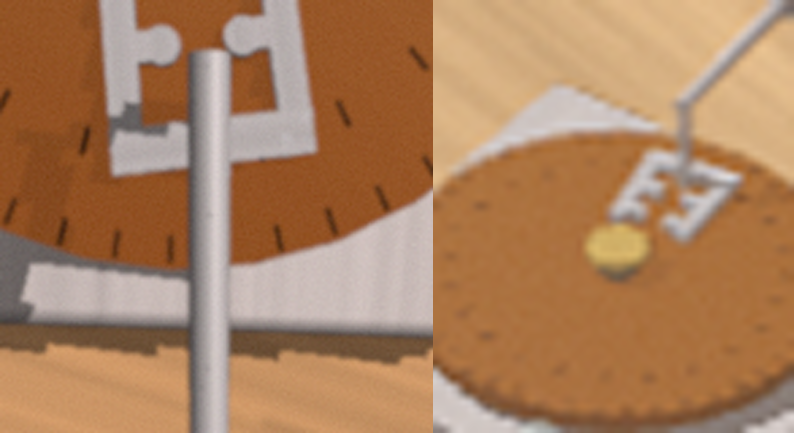

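The clip is off, lying on the dial with its arm tips short of the head, and the hook stands in its window. I'll free the hook (forward 2.5 mm) and lift straight up.

```bash
python3 -m creep '[[[1,0,-0.06,0.1,0,0,0],[1,0,-0.02,0.15,0,0,0],[1,0,0,0,0,0,0],[1,0,-0.3,-0.04,0,0,0],[1,0,-0.5,-0.06,0,0,0],[1,0,-1,-0.12,0,0,0],[1,0,-1.5,-0.18,0,0,0],[1,0,-2,-0.24,0,0,0]]]'; python3 -m creep '[[[1,0,-1.5,0,0,0,0],[1,0,0,0,3.5,0,0],[1,0,0,0,3.5,0,0],[1,0,0,0,0,0,0],[1,0,0,0,0,0,0],[1,0,0,0,0,0,0],[1,0,0,0,0,0,0],[1,0,0,0,0,0,0]]]'; python3 -c "
from br import *
report(cam('wrist'));go([.4954,.2508,.13],-12.03)
c=load('wrist');b=cam('scene');X=cloud(c)
A=cv2.resize(c['frame'][0:240,200:440,::-1],(433,433),interpolation=cv2.INTER_CUBIC)
B=cv2.resize(b['frame'][210:280,280:338,::-1],(359,433),interpolation=cv2.INTER_CUBIC)
cv2.imwrite('pics/c7.png',np.hstack([A,B]))"
```

```text
t: 27.15
tool_pos: [0.4607, -0.0206, 0.1342]
orientation: [-1.454, 1.064, -0.926]
force: [0.1, -0.3, -0.4]
opening: 0.0134
t: 27.95
tool_pos: [0.463, -0.02, 0.1546]
orientation: [-1.354, 0.989, -0.975]
force: [-0.3, 0.5, -1.7]
opening: 0.0135
[(295, np.float64(125.5)), (302, np.float64(125.5)), (334, np.float64(126.5)), (340, np.float64(126.5))] 
bridge outer edge world [0.5335 0.002  0.0535] in tool [ 0.3 99.9 75.5]
blade slope up rad [0.052 5.609] F [ 0.1  0.4 -0.4]
t 28.00 pos [ 0.463  -0.0199  0.1546] yaw 17.62 tilt(deg) [-0.87 -0.36] F [ 0.08  0.35 -0.37] open 0.0135
delta cm (tool axes now) [-24.83   2.24  11.32] ; after turn [-27.16   2.46  -2.43] turn wy 29.65
level turn wx,wz [0.94 0.08]
```

View pics/c7.png

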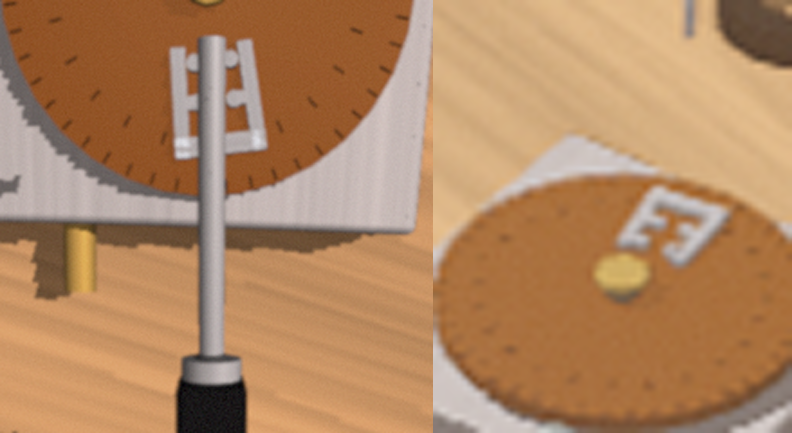

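Clip flat on the dial, well clear of the head. Returning the pick.

```bash
python3 -m creep '[[[1,-2,0,0,0.9,5,0.1],[1,-3.5,0,0.5,0,5,0],[1,-4,0,0.8,0,5,0],[1,-4.3,0,0.6,0,5,0],[1,-4.3,0,0.2,0,5,0],[1,-4.3,0,0,0,4.6,0],[1,-2.5,0,0,0,0,0],[1,0,0,0,0,0,0]]]'; python3 -c "
from br import *
go([.4954,.2508,.13],-12.03)"
```

```text
t: 28.85
tool_pos: [0.4781, 0.2368, 0.1533]
orientation: [-1.091, 1.38, -1.381]
force: [-0.2, -0.1, -1.1]
opening: 0.0131
t 28.85 pos [0.4781 0.2368 0.1533] yaw -13.44 tilt(deg) [-0.08 -0.08] F [-0.21 -0.07 -1.08] open 0.0131
delta cm (tool axes now) [-1.77  2.33  1.36] ; after turn [-1.74  2.33  1.4 ] turn wy -1.41
level turn wx,wz [0.06 0.1 ]
```

```bash
python3 -m creep '[[[1,-1,0,0.8,0,-1.4,0],[1,-0.7,0.8,0.6,0,0,0],[1,0,0.8,0,0,0,0],[1,0,0.5,0,0,0,0],[1,0,0,0,0,0,0],[1,0,0,0,0,0,0],[1,0,0,0,0,0,0],[1,0,0,0,0,0,0]]]'; python3 -c "
from br import *
go([.4954,.2508,.0515],-12.03);c=cam('wrist')
s=readout.read_state();T=Ro.from_rotvec(s['orientation']).as_matrix();X=cloud(c)
for v in (220,240,260,280,290): print('handle',((np.median(X[v,312:324],0)-s['tool_pos'])@T*1000).round(1))"
```

```text
t: 29.65
tool_pos: [0.4942, 0.2472, 0.13]
orientation: [-1.111, 1.362, -1.363]
force: [0.3, -0.1, -0.8]
opening: 0.0139
t 29.65 pos [0.4942 0.2472 0.13  ] yaw -11.94 tilt(deg) [-0.3  -0.28] F [ 0.27 -0.11 -0.75] open 0.0139
delta cm (tool axes now) [-0.42  7.85  0.07] ; after turn [-0.42  7.85  0.07] turn wy 0.09
level turn wx,wz [0.24 0.33]
handle [  0.4 -13.5  43.7]
handle [  0.4 -13.7  36.6]
handle [  0.4 -13.8  29.4]
handle [  0.4 -13.8  22. ]
handle [  0.4 -13.2  17.9]
```

```bash
python3 -m creep '[[[1,-0.4,0,0.05,0.2,0.1,0.3],[1,0,1,0,0,0,0],[1,0,1,0,0,0,0],[1,0,1,0,0,0,0],[1,0,0.6,0,0,0,0],[1,0,0,0,0,0,0],[1,0,0,0,0,0,0],[1,0,0,0,0,0,0]]]'; python3 -c "
from br import *
go([.4954,.2508,.0515],-12.03)"
```

```text
t: 30.5
tool_pos: [0.495, 0.2513, 0.0899]
orientation: [-1.104, 1.363, -1.362]
force: [0.3, 0.3, -0.3]
opening: 0.0138
t 30.50 pos [0.495  0.2513 0.0899] yaw -12.03 tilt(deg) [-0.1  -0.03] F [ 0.33  0.29 -0.28] open 0.0138
delta cm (tool axes now) [0.03 3.84 0.06] ; after turn [0.03 3.84 0.06] turn wy 0.0
level turn wx,wz [0.09 0.05]
```

```bash
python3 -m creep '[[[1,0.03,0.8,0.05,0,0,0],[1,0,0.9,0,0,0,0],[1,0,0.8,0,0,0,0],[1,0,0.6,0,0,0,0],[1,0,0.2,0,0,0,0],[1,0,0,0,0,0,0],[1,0,0,0,0,0,0],[1,0,0,0,0,0,0]]]'; python3 -c "
from br import *
go([.4954,.2508,.0515],-12.03)"
```

```text
t: 31.3
tool_pos: [0.4958, 0.2509, 0.0545]
orientation: [-1.103, 1.363, -1.362]
force: [-0.1, 0.4, -1.2]
opening: 0.0138
t 31.30 pos [0.4958 0.2509 0.0545] yaw -12.04 tilt(deg) [-0.05 -0.01] F [-0.12  0.37 -1.2 ] open 0.0138
delta cm (tool axes now) [ 0.02  0.3  -0.03] ; after turn [ 0.02  0.3  -0.03] turn wy -0.01
level turn wx,wz [0.05 0.02]
```

```bash
python3 -m creep '[[[1,0.02,0.2,-0.03,0,0,0],[1,0,0.05,0,0,0,0],[1,0,0,0,0,0,0],[1,0,0,0,0,0,0],[1,0,0.02,0,0,0,0],[1,0,0,0,0,0,0],[1,0,0,0,0,0,0],[1,0,0,0,0,0,0]]]'; python3 -c "
from br import *
go([.4954,.2508,.0515],-12.03)"
```

```text
t: 32.1
tool_pos: [0.4963, 0.2511, 0.0527]
orientation: [-1.101, 1.362, -1.362]
force: [-1.0, 0.0, -1.2]
opening: 0.0134
t 32.10 pos [0.4963 0.2511 0.0527] yaw -12.03 tilt(deg) [0.06 0.03] F [-1.02  0.01 -1.17] open 0.0134
delta cm (tool axes now) [ 0.05  0.12 -0.08] ; after turn [ 0.05  0.12 -0.08] turn wy -0.0
level turn wx,wz [-0.05 -0.05]
```

```bash
python3 -m creep '[[[1,0.05,0.08,-0.08,0,0,0],[1,0,0,0,0,0,0],[1,0,0.05,0,0,0,0],[1,0,0,0,0,0,0],[1,0,0.03,0,0,0,0],[1,0,0,0,0,0,0],[1,0,0,0,0,0,0],[1,0,0,0,0,0,0]]]'; python3 -c "
from br import *
go([.4954,.2508,.0515],-12.03)"
```

```text
t: 32.9
tool_pos: [0.4955, 0.2508, 0.0515]
orientation: [-1.101, 1.361, -1.362]
force: [-0.9, 0.0, 0.4]
opening: 0.0133
t 32.90 pos [0.4955 0.2508 0.0515] yaw -12.03 tilt(deg) [0.09 0.04] F [-0.91  0.05  0.37] open 0.0133
delta cm (tool axes now) [ 0.01  0.   -0.01] ; after turn [ 0.01  0.   -0.01] turn wy 0.0
level turn wx,wz [-0.08 -0.06]
```

Seated at exactly the grasp pose with light contact. Release in steps, partly open, then lift.

```bash
python3 -m creep '[[[0.8,0,0,0,0,0,0],[0.7,0,0,0,0,0,0],[0.6,0,0,0,0,0,0],[0.5,0,0,0,0,0,0],[0.4,0,0,0,0,0,0],[0.3,0,0,0,0,0,0],[0.3,0,0,0,0,0,0],[0.3,0,0,0,0,0,0]]]' 5; python3 -m creep '[[[0.3,0,-0.5,0,0,0,0],[0.3,0,-1,0,0,0,0],[0.3,0,-2,0,0,0,0],[0.3,0,-3,0,0,0,0],[0.3,0,-3,0,0,0,0],[0.3,0,-3,0,0,0,0],[0.3,0,-2,0,0,0,0],[0.3,0,0,0,0,0,0]]]'; python3 -c "
from br import *
go([.49,.25,.2],-12.03);c=cam('wrist');t=cam('top');s=cam('scene')
X=cloud(c);
for v in range(60,300,16):
    r=X[v,320:370,2]; i=np.nonzero(r>.052)[0]
    if len(i): print(v,i.min()+320,i.max()+320,X[v,(i.min()+i.max())//2+320].round(4))
A=cv2.resize(t['frame'][150:300,170:350,::-1],(480,400),interpolation=cv2.INTER_CUBIC)
B=cv2.resize(c['frame'][:,:,::-1],(480,360))[:200,100:400]
C=cv2.resize(s['frame'][225:325,280:460,::-1],(480,267))
h=np.zeros((600,800,3),np.uint8);h[:400,:480]=A;h[:200,490:790]=B;h[320:587,310:790]=C;cv2.imwrite('pics/end.png',h)"
```

```text
t: 33.7
tool_pos: [0.4957, 0.2509, 0.0515]
orientation: [-1.1, 1.361, -1.362]
force: [-0.1, -0.7, -1.0]
opening: 0.0646
t: 34.5
tool_pos: [0.495, 0.2506, 0.2067]
orientation: [-1.099, 1.361, -1.362]
force: [0.7, 0.7, -0.9]
opening: 0.0645
t 34.50 pos [0.495  0.2506 0.2067] yaw -12.03 tilt(deg) [0.18 0.08] F [ 0.71  0.71 -0.87] open 0.0645
delta cm (tool axes now) [ 0.17  0.67 -0.48] ; after turn [ 0.17  0.67 -0.48] turn wy 0.0
level turn wx,wz [-0.16 -0.11]
76 325 325 [0.5676 0.2347 0.3611]
92 320 320 [0.591  0.2281 0.0611]
108 320 320 [0.5806 0.2304 0.0628]
124 320 320 [0.5702 0.2325 0.0586]
140 320 320 [0.5595 0.2348 0.0597]
156 320 320 [0.5485 0.2371 0.0581]
172 320 352 [0.5295 0.2271 0.0064]
188 320 344 [0.525  0.2333 0.063 ]
204 320 326 [0.5155 0.2419 0.0655]
220 320 326 [0.5038 0.2444 0.0644]
236 320 326 [0.4924 0.2468 0.0659]
252 320 325 [0.4802 0.2501 0.0644]
268 320 325 [0.4683 0.2526 0.0654]
284 320 342 [0.453  0.2487 0.0617]
```

View pics/end.png

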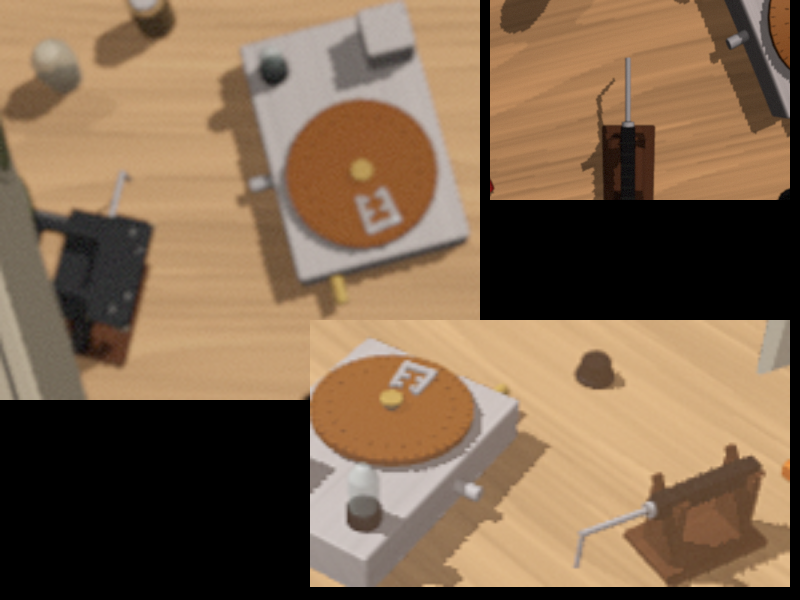

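The pick is back level in the cradle (handle top about 65 mm along its length). The clip lies flat on the dial, clear of the head, and the knob, valve and capacitor stand as before.

```bash
python3 -c "
from h import *
print(robot.close_job(), readout.read_state()['t'])"
```

```text
the job is handed in; nothing more can be done
the job is handed in; nothing more can be done
```

The clip is off the spindle and lies flat on the dial, clear of the head. The pick is back in its cradle, and I handed the job in at about 34.7 s of the 61 s allowed.

- **What I did:** I gripped the black pick in its cradle and lowered the hook into the clip's window until it lightly touched the dial. I then pulled along the clip's axis.
- **Forces I read:** The highest pull was about 10.5 N and the highest press on the dial about 5 N. These are readings at the end of each move, so brief peaks in between would not show.
- **First pull failed:** The hook rode up onto the bridge because the arm drifts upward under load. I lifted it, pitched the nose down about 5.5° and went in again. On the second pull I pushed steadily down to cancel the drift, and the clip came off.
- **Clip:** It moved about 27 mm, and in the last pictures its arm tips sit clear of the brass head.
- **Pick:** I released it within 0.1 mm of the pose where I gripped it. Afterwards the handle read level in the cradle, with its top about 65 mm above the bench.
- **Bystanders:** The knob, loose valve and capacitor looked undisturbed in the last pictures. I did not look at the others again at the end; the arm only crossed the bench at height.
- **Disagreement:** The scene camera placed the clip about 5 mm away from where the wrist camera did, so I used the wrist camera and touch for the final positioning.

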